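# Read a gas spring's charge with the sprung gauge and record it with the marker

## Robot

A 6-joint arm with a two-finger parallel gripper is mounted at the origin on a cart in front of the work surface, level with it; the furniture and walls round the work are solid. World frame = base frame: x ahead of the robot, y to its left, z up, the work surface at z = 0. Lengths are in m, angles in degrees, forces in N, time in s.
With the tool pointing down it reaches from about 0.4 to 0.825 m from the base axis. Payload 7 kg.
Tool frame: the origin (TCP) lies at the very end of the fingers, on their centre line; the grasp point (between the pads) lies 19 mm behind it; z points along the fingers, y is the direction in which the jaws open and shut (so a half turn about z gives the same grasp; the last joint's range is limited). The gripper opens to 88 mm and grips with 3 to 60 N. Pads are 19 mm wide; open, the fingers measure 130 mm over their backs; the gripper's body (78 mm by 193 mm) begins 47 mm behind the grasp point.
Start: joints at [-52.019, 20.546, 0.682, 0, -70.136, -16.507], TCP at [0.247, -0.628, 0.227] pointing down, gripper open.
Joint ranges: [-176.03, 176.03], [-82.01, 121.73], [-58.28, 71.71], [-173.87, 95.51], [-174.79, -0.11], [-173.66, 173.66]. Speed limits (degrees/s): [136.94, 136.94, 172.46, 180, 180, 180].

## Interface

Orientations are given as [roll, pitch, yaw] about the fixed x, y, z axes, in that order (R = Rz(yaw) Ry(pitch) Rx(roll)).
In Python, from plant import ctrl gives the robot as it stands.
- The arm moves only by the tool move_arm, never from a script. Its argument "increments" is a list of rows, each a list of 2 entries, a list of its own where there are three numbers: the shift along the world's x, y, z in mm, then the turn about the world's z in rad. A call has exactly 8 rows; each row shifts and turns the pose as measured when the row begins; what a row does not reach is not made up. A row lasts 1/10 s, in which the tool goes at most 50 mm and 8.59 degrees, less where a joint would pass 70% of its speed; a pose out of reach is approached as far as the arm can. A call with a gripper value outside its range is refused whole. "jaw" is the gripper command: -1 is shut, 1 is fully open, values between are in proportion, set as the call begins (left out, the last holds). The fingers move at their own pace and stop on an object; the grip force is fixed at half the most. Time passes only in rows, so rows that do not move let the fingers close, or fill a call up. It gives the time, the measured TCP pose, the force and the opening at its end, in the units of the state.
- ctrl.get_obs(): the state, without advancing time (a new reading comes with each control period).
- ctrl.snapshot(name): name is "scene" or "side" or "wrist"; returns a dict with "color" (420x560x3 uint8, red, green, blue), "fx", "fy", "cx", "cy" (pixels), "D" ([k1, k2, p1, p2, k3] as OpenCV has them; the pictures are not rectified), "R" (3x3) and "t" (3): a world point X has camera coordinates R X + t. Camera axes: x right, y down, z forward; pixel columns grow to the right and rows downward; lengths in m; the calibration is good to about 2 mm. A picture is of the moment at which its call begins. There is no depth.
- ctrl.close_job(): hands the job in, once; it reports no verdict.
The state is a dict: "clock": time; "joint_pos": joint angles; "qvel": joint speeds; "tau": joint torques, N m; "tool_pos": TCP position; "orientation": TCP orientation; "force": force on the tool from outside, world axes, zero at the start; "moment": the same for the moment, N m; "opening": finger opening in m.
Only numpy, scipy, OpenCV 4.12 (cv2) and the standard library are available. Lean on these libraries where they do the work, as an engineer would, in place of code of your own. Each camera call takes 0.05 s, during which the arm holds its last target.

## Task

Check the charge of the gas spring clamped on the gauging station: first push the gauge's rod, still out from the last reading, fully home into its barrel. Then press the red pad fully down so that the gauge bears on the valve stem and the pressure drives the rod out, and let the gauge spring back up. Last, record the reading: slide the green marker along its rail until its pointer is level with the outer end of the rod, without disturbing the bottle and the ring beside the station.

Things in the scene. Friction and masses are not known exactly. Their poses are not given: they have to be found in the camera images.
- station: Gauging station fixed on the bench: grey base plate 124 x 204 x 12 mm; origin at the centre of its underside, z up. The rod lies parallel to its own y axis at own x = 0 and comes out towards -y; the gauge axis is at own y = +20 mm. Blue column on its +x side, 91 mm tall. Steel barrel (22 mm thick, axis 118 mm up) from own y = -2 to +97 mm. Tallest: pad 136, knob 140 mm.
- gauge (a joint): Downward travel of the whole sprung gauge (pad, barrel and rod together), m: 0 up, 0.016 fully down at its stop. A spring returns it when let go; pressing takes about 2 N at first and 8 N at the bottom.
- pad_top (a point): Centre of the top face of the red round press pad (38 mm across, 8 mm thick) on the gauge; 136 mm above the bench when the gauge is up.
- gauge_rod (a joint): How far the white rod is out, m: 0 fully home, 0.062 at most; about 0.5 N friction, it stays where it is put. Out 0.049 or more at the start. With the rod home, a full press drives it out to between 0.012 and 0.045, by the hidden charge, and it stays out when the gauge is let go. A press short of the bottom gives a false, short reading.
- rod_end (a point): Centre of the outer end face of the rod (orange end button 14 mm across, 5 mm thick, on a white rod 8 mm thick). It lies at station y = -10 mm minus the rod's value, 118 mm up with the gauge up. It can be pushed home in the station's +y direction.
- marker_slide (a joint): Position of the green marker on the scale rail, m, from 0 (nearest the gauge) to 0.076, growing towards the station's -y; about 0.7 N friction, it stays where it is put. Equal to the rod's value when the pointer is level with the rod's outer end.
- marker_knob (a point): Centre of the marker's green upright knob (12 mm thick, 28 mm tall, from 112 to 140 mm above the bench), at station x = -42 mm. Below it a black carriage 18 x 14 mm rides on the rail. The knob can be pushed or pinched.
- marker_point (a point): Tip of the marker's green pointer, a blade 2 mm thick from the knob towards the rod, ending 18 mm short of the rod's axis, 114 mm up.
- ring4: Loose steel bearing ring 90 mm across, 18 mm thick, lying on the bench right of the station; a bystander. Origin at the centre of its underside.
- oil: Loose oil bottle with a red spout, 42 mm across, 118 mm tall, upright on the bench; a bystander. Origin at the centre of its underside.
- rail_mid (a point): Middle of the top of the aluminium scale rail, 106 mm up, at station (-42, -42) mm; the rail is 8 mm wide and 118 mm long, parallel to the station's y and to the rod, on two end posts.

How it is judged:
By the outcome, as a careful person would: the job done as asked, in the order asked, and still so for the second after the job is handed in, with the robot touching nothing.
It also fails if it takes over 48 s, if anything falls off the work surface, if the arm or the gripper's body presses on something with over 40 N, if the wrist force passes 120 N, or if a joint passes its speed limit or range.

## Working session

There is one attempt and no reset: what is moved stays moved. The work goes in short steps, Python scripts to look and compute and a tool call to move; the robot and the scene stay as the last step left them, time stands still between calls to the robot, and variables do not carry over. Pictures are saved under pics/ and viewed, and the job is handed in when it is done.

Besides the shell and the picture viewer there is one more tool, called after "Request:" as name([rows], argument=value, ...), one row to a line, values as JSON. move_arm: Moves the arm, as the interface text tells. Its arguments: {"type":"object","properties":{"increments":{"type":"array","items":{"type":"array"}},"jaw":{"type":"number"}},"required":["increments"]}

```bash
mkdir -p pics; ls; cat > h.py <<'E'
import numpy as np, cv2
from plant import ctrl
def snap(n,f):
    s=ctrl.snapshot(n); cv2.imwrite('pics/'+f,cv2.cvtColor(s['color'],cv2.COLOR_RGB2BGR))
    np.savez('pics/'+f+'.npz',**{k:np.array(v) for k,v in s.items()})
    return s
def load(f): return dict(np.load('pics/'+f+'.npz'))
def K(s): return np.array([[s['fx'],0,s['cx']],[0,s['fy'],s['cy']],[0,0,1.]])
def ray(s,u,v):
    p=cv2.undistortPoints(np.array([[[u,v]]],float),K(s),np.array(s['D'],float))[0,0]
    R=np.array(s['R']);t=np.array(s['t'])
    return -R.T@t, R.T@np.array([p[0],p[1],1])
def onz(s,u,v,z):
    c,d=ray(s,u,v); return c+d*(z-c[2])/d[2]
def tri(*a):
    A=np.zeros((3,3));b=np.zeros(3)
    for s,u,v in a:
        c,d=ray(s,u,v);d=d/np.linalg.norm(d);P=np.eye(3)-np.outer(d,d);A+=P;b+=P@c
    return np.linalg.solve(A,b)
def proj(s,X):
    X=np.atleast_2d(X).astype(float); r=cv2.Rodrigues(np.array(s['R'],float))[0]
    return cv2.projectPoints(X,r,np.array(s['t'],float),K(s),np.array(s['D'],float))[0][:,0]
E
python3 - <<'E'
from h import *
for n in ['scene','side','wrist']: snap(n,n+'0.png')
print(ctrl.get_obs())
E
```

```text
pics
{'clock': 0.15, 'joint_pos': array([-5.20176541e+01,  2.05818659e+01,  6.45869949e-01, -1.44049829e-02,
       -7.01374933e+01, -1.65057243e+01]), 'qvel': array([ 0.06485547, -0.26835043,  0.17254698, -0.01277538,  0.02415887,
       -0.01163402]), 'tau': array([-4.23965044e-03, -5.83273351e+01,  2.93289167e+01,  7.00145423e+00,
        8.66333517e-03, -9.59744079e-05]), 'tool_pos': array([ 0.24695054, -0.6277956 ,  0.22584058]), 'orientation': array([ 1.79925691e+02, -7.89555618e-03, -1.58528276e+02]), 'force': array([-0.44577545, -0.56884127,  0.07435146]), 'moment': array([ 0.0114735 ,  0.02293298, -0.01041797]), 'opening': 0.0874025735980065}
```

View pics/scene0.png

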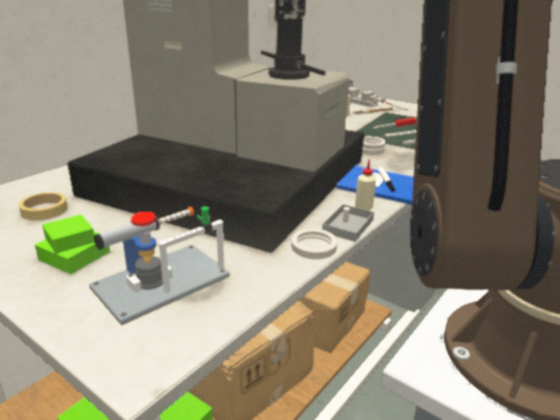

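View pics/side0.png

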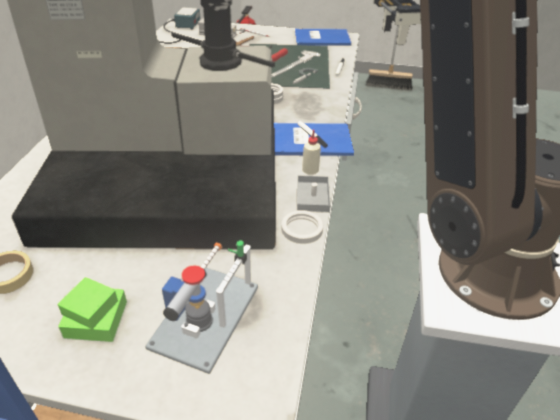

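View pics/wrist0.png

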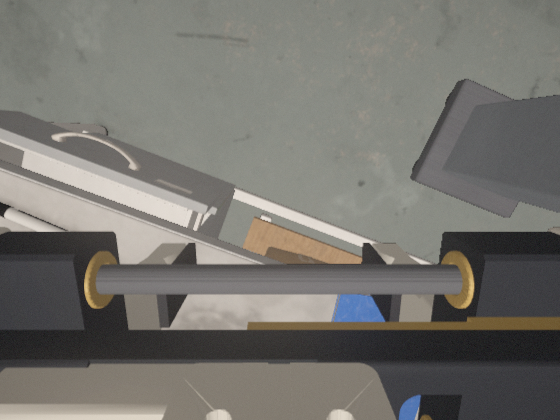

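The scene view shows the station at lower left: red pad ~(145,218), orange button ~(191,211), green knob ~(206,215). In the side view they are at ~(193,275), (217,247) and (240,249). I'll refine these with masks.

```bash
cat >> h.py <<'E'
def blob(s,kind,box):
    x0,y0,x1,y1=box; h=cv2.cvtColor(s['color'],cv2.COLOR_RGB2HSV)
    H,S,V=[h[...,i].astype(int) for i in range(3)]
    m={'red':((H<5)|(H>172))&(S>170)&(V>90),'orange':(H>=5)&(H<18)&(S>140)&(V>110),'green':(H>50)&(H<85)&(S>130)&(V>40)}[kind].astype(np.uint8)
    k=np.zeros_like(m);k[y0:y1,x0:x1]=m[y0:y1,x0:x1]
    n,l,st,c=cv2.connectedComponentsWithStats(k)
    return [(st[i].tolist(),c[i].round(2).tolist()) for i in range(1,n) if st[i][4]>4]
E
python3 - <<'E'
from h import *
a=load('scene0.png');b=load('side0.png')
for k in ['red','orange','green']:
    print(k,blob(a,k,(90,190,240,300)),blob(b,k,(150,230,270,340)))
o=cv2.imread('pics/scene0.png')[180:330,80:250]; p=cv2.imread('pics/side0.png')[225:375,135:285]
cv2.imwrite('pics/c0.png',np.hstack([cv2.resize(o[:,:150],(400,400),interpolation=2),cv2.resize(p,(400,400),interpolation=2)]))
E
```

```text
red [([132, 211, 23, 14, 257], [143.03, 217.4])] []
orange [([188, 206, 6, 9, 32], [190.97, 209.62])] [([215, 243, 6, 4, 13], [217.54, 244.08])]
green [([198, 206, 11, 18, 112], [204.21, 214.01])] []
```

View pics/c0.png

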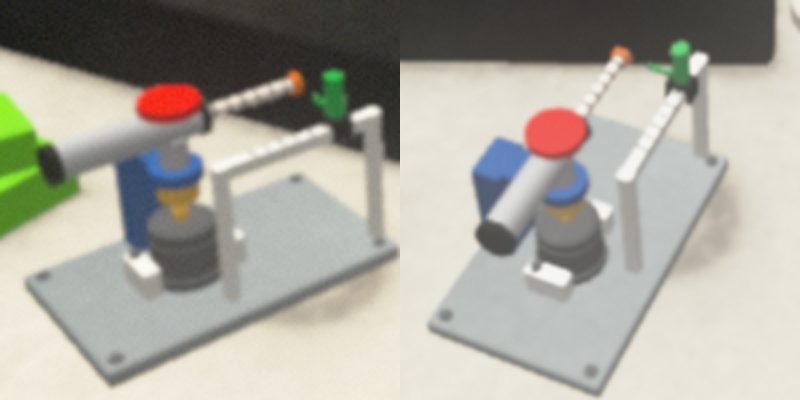

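```bash
sed -i "s/(S>170)&(V>90)/(S>115)\&(V>90)/;s/(S>130)&(V>40)/(S>85)\&(V>40)/" h.py
python3 - <<'E'
from h import *
a=load('scene0.png');b=load('side0.png')
for k in ['red','orange','green']:
    print(k,blob(a,k,(90,190,240,300)),blob(b,k,(150,230,270,340)))
f=400/150
A=[(25,283),(112,380),(400,247),(297,175)]; B=[(30,325),(200,390),(327,157)]
for u,v in A: print('A',onz(a,80+u/f,180+v/f,.012).round(4))
for u,v in B: print('B',onz(b,135+u/f,225+v/f,.012).round(4))
for n,s in(('scene',a),('side',b)): print(n,(-s['R'].T@s['t']).round(3))
E
```

```text
red [([131, 211, 25, 15, 307], [143.15, 217.71])] [([182, 266, 23, 18, 324], [192.9, 274.33])]
orange [([188, 206, 6, 9, 32], [190.97, 209.62])] [([215, 243, 6, 4, 13], [217.54, 244.08])]
green [([197, 205, 13, 20, 171], [203.98, 214.77])] [([236, 240, 8, 16, 75], [239.52, 246.93])]
A [0.6082 0.3132 0.012 ]
A [0.4904 0.3338 0.012 ]
A [0.4562 0.1357 0.012 ]
A [0.5751 0.117  0.012 ]
B [0.6148 0.3117 0.012 ]
B [0.4966 0.3334 0.012 ]
B [0.4614 0.1357 0.012 ]
scene [-0.031  0.638  0.491]
side [0.322 0.746 0.722]
```

```bash
python3 - <<'E'
from h import *
a=load('scene0.png');b=load('side0.png')
P=tri((a,143.15,217.71),(b,192.9,274.33)); print('pad',P, onz(a,143.15,217.71,.133),onz(b,192.9,274.33,.133))
P=tri((a,190.97,209.62),(b,217.54,244.08)); print('btn',P, onz(a,190.97,209.62,.118),onz(b,217.54,244.08,.118))
# knob top rows
print('knobtop',onz(a,204.5,206,.14),onz(b,240.5,241,.14))
for yaw in[-9.8]:
  c,s=np.cos(np.radians(yaw)),np.sin(np.radians(yaw)); R=np.array([[c,-s],[s,c]])
  for O in([.5325,.2249],[.535,.2245],[.538,.2237]):
    print(O,'pad',O+R@[0,.02],'rodend.05',O+R@[0,-.06],'knob.05',O+R@[-.042,-.06],'col',)
# ring, bottle rough
print('ring',onz(a,314,243,.01),onz(b,302,226,.01)); print('oil',onz(b,311,170,0),onz(a,366,207,0))
E
```

```text
pad [0.54380144 0.23985093 0.13235573] [0.54337867 0.23946961 0.133     ] [0.54351045 0.24138335 0.133     ]
btn [0.5289398  0.15207636 0.11854134] [0.52963233 0.15161592 0.118     ] [0.5291288  0.15133054 0.118     ]
knobtop [0.48954117 0.15699893 0.14      ] [0.48539593 0.15765837 0.14      ]
[0.5325, 0.2249] pad [0.53590419 0.24460816] rodend.05 [0.52228743 0.16577553] knob.05 [0.4809003  0.17292433] col
[0.535, 0.2245] pad [0.53840419 0.24420816] rodend.05 [0.52478743 0.16537553] knob.05 [0.4834003  0.17252433] col
[0.538, 0.2237] pad [0.54140419 0.24340816] rodend.05 [0.52778743 0.16457553] knob.05 [0.4864003  0.17172433] col
ring [ 0.40171526 -0.04663422  0.01      ] [ 0.40341316 -0.04623642  0.01      ]
oil [ 0.4132427 -0.2707426  0.       ] [ 0.40967424 -0.27403165  0.        ]
```

```bash
python3 - <<'E'
from h import *
a=load('scene0.png');b=load('side0.png')
print('blk bottom right',onz(a,277,240,0),onz(b,275,245,0))
print('blk bottom left',onz(a,75,197,0),onz(b,26,240,0))
print('blk top right front', tri((a,272,200),(b,276,186)))
print('head bottom right corner', tri((a,322,165),(b,252,152)),'head top front R',tri((a,330,85),(b,268,60)))
print('head left front bottom', tri((a,240,152),(b,184,147)))
print('handle', tri((a,325,77),(b,272,64)))
E
```

```text
blk bottom right [ 4.74738986e-01 -2.20985946e-02  5.55111512e-17] [4.51169368e-01 1.31379970e-02 1.11022302e-16]
blk bottom left [0.96112921 0.12869053 0.        ] [0.9749761 0.1092527 0.       ]
blk top right front [ 0.46014582 -0.00162948  0.1198371 ]
head bottom right corner [ 0.5565886  -0.28097029  0.04863069] head top front R [ 0.53120802 -0.28318755  0.26780955]
head left front bottom [ 0.70314403 -0.16599735  0.09502212]
handle [ 0.50693487 -0.21650423  0.29402614]
```

```bash
python3 - <<'E'
import cv2,numpy as np
o=cv2.imread('pics/scene0.png')[0:270,60:420]; p=cv2.imread('pics/side0.png')[0:270,10:370]
cv2.imwrite('pics/c1.png',np.vstack([cv2.resize(o,None,fx=1.1,fy=1.1),cv2.resize(p,None,fx=1.1,fy=1.1)]))
E
```

```text
(no output)
```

View pics/c1.png

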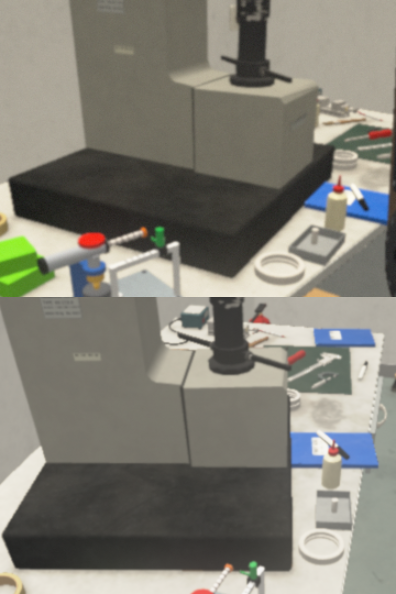

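Request:
move_arm([
  [[17, 46, 5], 0],
  [[17, 46, 5], 0],
  [[17, 46, 0], 0],
  [[17, 46, 0], 0],
  [[17, 46, 0], 0],
  [[17, 46, 0], 0],
  [[17, 46, 0], 0],
  [[17, 46, 0], 0],
], jaw=-1)

```text
clock: 0.95
tool_pos: [0.3806, -0.2538, 0.2309]
orientation: [179.6, -0.2, -159.1]
force: [1.4, -0.1, 0.6]
opening: 0.0291
```

Request:
move_arm([
  [[8, 46, 0], -0.07],
  [[8, 46, 0], -0.07],
  [[8, 46, 0], -0.07],
  [[14, 46, 0], -0.07],
  [[20, 44, 0], -0.07],
  [[24, 42, 0], -0.07],
  [[26, 40, 0], -0.07],
  [[26, 40, 0], -0.05],
])

```text
clock: 1.75
tool_pos: [0.5143, 0.1126, 0.2331]
orientation: [179.4, 0.2, 169.0]
force: [0.8, -0.4, 0.9]
opening: 0.0005
```

```bash
python3 - <<'E'
from h import *
for n in ['scene','side','wrist']: snap(n,n+'1.png')
print(ctrl.get_obs())
a=cv2.imread('pics/scene1.png');b=cv2.imread('pics/side1.png');c=cv2.imread('pics/wrist1.png')
cv2.imwrite('pics/c2.png',np.hstack([cv2.resize(a[130:340,60:340],(400,300)),cv2.resize(b[130:340,80:360],(400,300))]))
E
```

```text
{'clock': 1.9, 'joint_pos': array([  33.47028492,    6.17074176,  -17.50666324,   -0.32406566,
        -65.92751816, -134.10927094]), 'qvel': array([-1.81932293, -2.38300014, -2.60443967, -0.27648756, -0.59368228,
        1.80118464]), 'tau': array([  1.05168968, -36.03988767,  29.85567749,   6.92993805,
         0.20195554,  -0.48903499]), 'tool_pos': array([0.51462473, 0.11265438, 0.2317183 ]), 'orientation': array([1.79512154e+02, 7.68518811e-02, 1.69229523e+02]), 'force': array([-1.14608938, -0.88852673, -0.37753648]), 'moment': array([-0.14233171,  0.05541574,  0.0197421 ]), 'opening': 0.0004164060961413117}
```

View pics/c2.png

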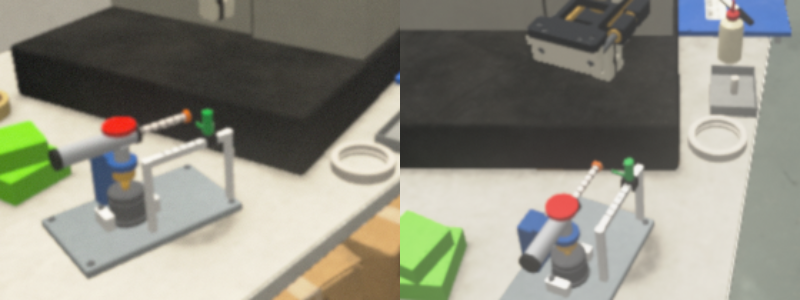

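View pics/wrist1.png

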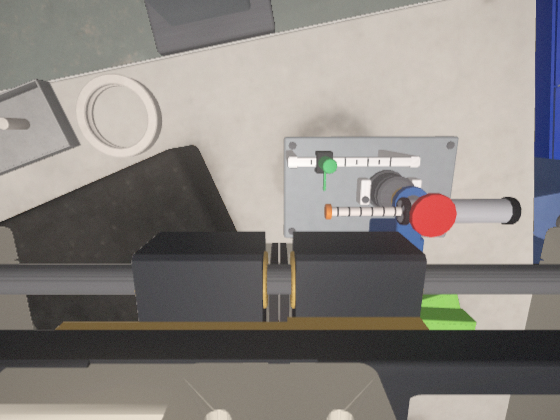

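The wrist view shows the station clearly: pad ~(433,215), button ~(328,211), knob ~(330,167) and ring ~(118,115). I'll measure from it.

```bash
python3 - <<'E'
from h import *
w=load('wrist1.png')
for k in ['red','orange','green']: print(k,blob(w,k,(285,100,460,240)))
f=lambda u,v,z:onz(w,u,v,z)[:2].round(4)
r=blob(w,'red',(285,100,460,240))[0][1]; print('pad',f(*r,.135))
o=max(blob(w,'orange',(285,100,460,240)),key=lambda q:q[0][4])[1]; print('btn',f(*o,.12))
print('knobtop',f(330,166.5,.14))
c=[f(u,v,.012) for u,v in((285,138),(456,138))]; print(c, f(286,235,.012))
print('rail', f(290,162,.106),f(418,161,.106))
E
```

```text
red [([409, 194, 48, 43, 1593], [432.34, 214.64])]
orange [([326, 205, 6, 14, 69], [328.28, 211.77])]
green [([322, 158, 15, 32, 190], [328.43, 167.73])]
pad [0.5414 0.239 ]
btn [0.5269 0.1566]
knobtop [0.4855 0.1609]
[array([0.4617, 0.1336]), array([0.4987, 0.3277])] [0.5773 0.1134]
rail [0.4799 0.1319] [0.5002 0.2429]
```

Request:
move_arm([
  [[4, -1, -20], 0],
  [[0, 0, -20], 0],
  [[0, 0, -20], 0],
  [[0, 0, -20], 0],
  [[0, 0, -20], 0],
  [[0, 0, -14], 0],
  [[0, 0, -6], 0],
  [[0, 0, 0], 0],
])

```text
clock: 2.7
tool_pos: [0.515, 0.1064, 0.1081]
orientation: [179.5, 0.0, 169.2]
force: [0.5, -0.3, -0.1]
opening: 0.0006
```

```bash
cat > look.py <<'E'
import sys
from h import *
t=sys.argv[1]
for n in ['scene','side','wrist']: snap(n,n+t+'.png')
o=ctrl.get_obs(); print(o['clock'],o['tool_pos'].round(4),o['orientation'].round(2),o['force'].round(2),o['opening'])
a=cv2.imread('pics/scene%s.png'%t);b=cv2.imread('pics/side%s.png'%t);c=cv2.imread('pics/wrist%s.png'%t)
cv2.imwrite('pics/m%s.png'%t,np.vstack([np.hstack([cv2.resize(a[180:300,80:240],(400,300),interpolation=2),cv2.resize(b[220:340,140:300],(400,300),interpolation=2)]),cv2.resize(c[60:270,80:560+80],(800,300))]))
E
python3 look.py 2
```

```text
2.85 [0.5161 0.1072 0.1095] [1.7943e+02 1.5000e-01 1.6923e+02] [0.95 0.15 0.03] 0.0008563404987227646
```

View pics/m2.png

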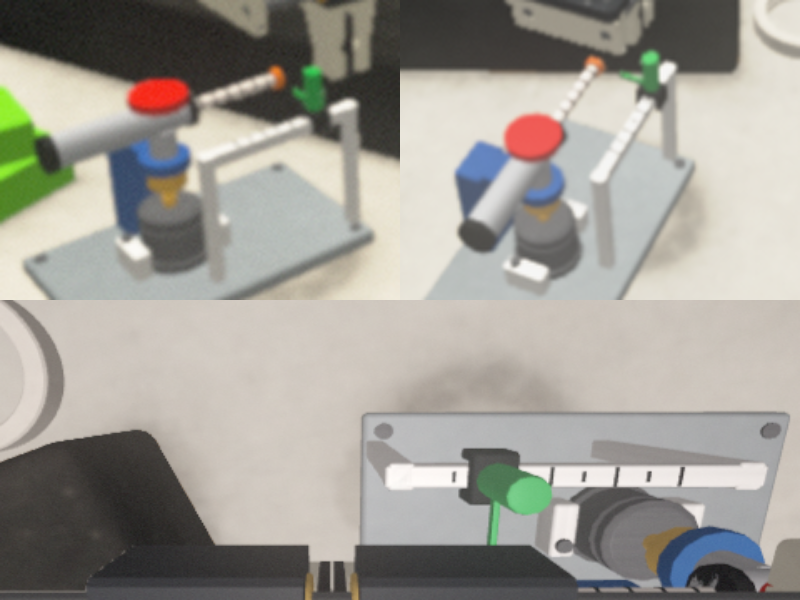

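```bash
python3 - <<'E'
from h import *
T=[.516,.1072,.1095]
for n in['scene','side','wrist']:
    s=load(n+'2.png'); print(n,proj(s,[T,[.516,.1072,.16]]))
a=cv2.imread('pics/scene2.png');b=cv2.imread('pics/side2.png')
cv2.imwrite('pics/c3.png',np.hstack([cv2.resize(a[100:250,130:280],(400,400),interpolation=2),cv2.resize(b[150:300,150:300],(400,400),interpolation=2)]))
E
```

```text
scene [[215.16578621 207.533055  ]
 [214.10819431 181.47773342]]
side [[231.38557925 231.99754571]
 [230.20153954 210.9062678 ]]
wrist [[281.06437172 260.72994406]
 [283.35596383 314.61565712]]
```

View pics/c3.png

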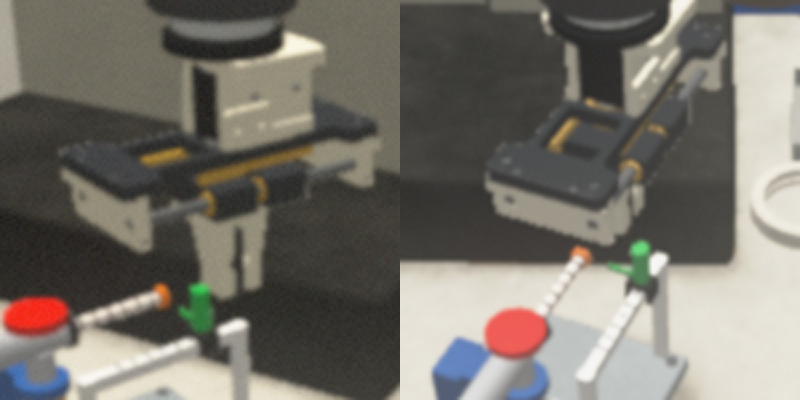

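Request:
move_arm([
  [[1.6, 8.9, 0], 0],
  [[1.6, 8.9, 0], 0],
  [[1.6, 8.9, 0], 0],
  [[1.6, 8.9, 0], 0],
  [[1.6, 8.9, 0], 0],
  [[1.6, 8.9, 0], 0],
  [[1.6, 8.9, 0], 0],
  [[0.8, 4, 0], 0],
])

```text
clock: 3.65
tool_pos: [0.5304, 0.1805, 0.112]
orientation: [179.3, 0.3, 169.3]
force: [-0.6, -1.3, -0.0]
opening: 0.0002
```

```bash
python3 look.py 3
```

```text
3.8 [0.5302 0.1798 0.1119] [179.3    0.33 169.28] [ 0.57 -0.47  0.01] 0.00023289948829697648
```

View pics/m3.png

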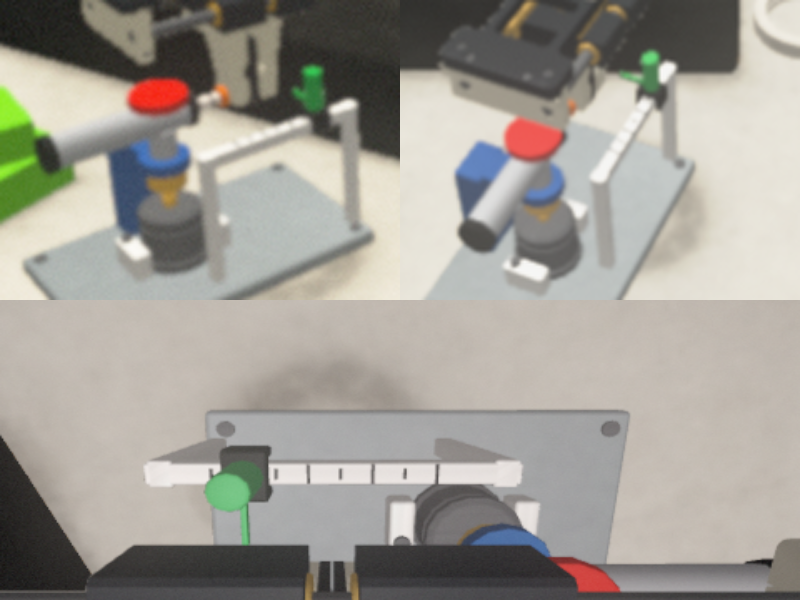

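Request:
move_arm([
  [[0.3, 2, -1], 0],
  [[0.3, 2, 0], 0],
  [[0.3, 2, 0], 0],
  [[0.3, 1.5, 0], 0],
  [[0.2, 1, 0], 0],
  [[0.2, 1, 0], 0],
  [[0, 0, 0], 0],
  [[0, 0, 0], 0],
])

```text
clock: 4.6
tool_pos: [0.5315, 0.1887, 0.1108]
orientation: [179.3, 0.3, 169.2]
force: [0.5, -0.1, 0.6]
opening: 0.0003
```

Request:
move_arm([
  [[0.2, 1.5, 0], 0],
  [[0.2, 1.5, 0], 0],
  [[0.2, 1.5, 0], 0],
  [[0.2, 1, 0], 0],
  [[0.2, 1, 0], 0],
  [[0.2, 1, 0], 0],
  [[0.2, 1, 0], 0],
  [[0.2, 1, 0], 0],
])

```text
clock: 5.4
tool_pos: [0.5328, 0.1971, 0.1108]
orientation: [179.5, 0.3, 169.2]
force: [0.8, -7.5, 1.8]
opening: 0.0003
```

Request:
move_arm([
  [[0.3, 1.5, 0], 0],
  [[0.3, 1.5, 0], 0],
  [[0.3, 1.5, 0], 0],
  [[0, 0, 0], 0],
  [[0, -3, 0], 0],
  [[-1, -6, 0], 0],
  [[-2, -9, 0], 0],
  [[0, 0, 0], 0],
])

```text
clock: 6.2
tool_pos: [0.5295, 0.1782, 0.1105]
orientation: [179.9, 0.2, 169.2]
force: [-0.3, -0.5, -0.2]
opening: 0.0007
```

```bash
python3 look.py 4
```

```text
6.35 [0.5302 0.1792 0.1107] [179.86   0.2  169.18] [0.13 0.47 0.29] 0.0002201533196354694
```

View pics/m4.png

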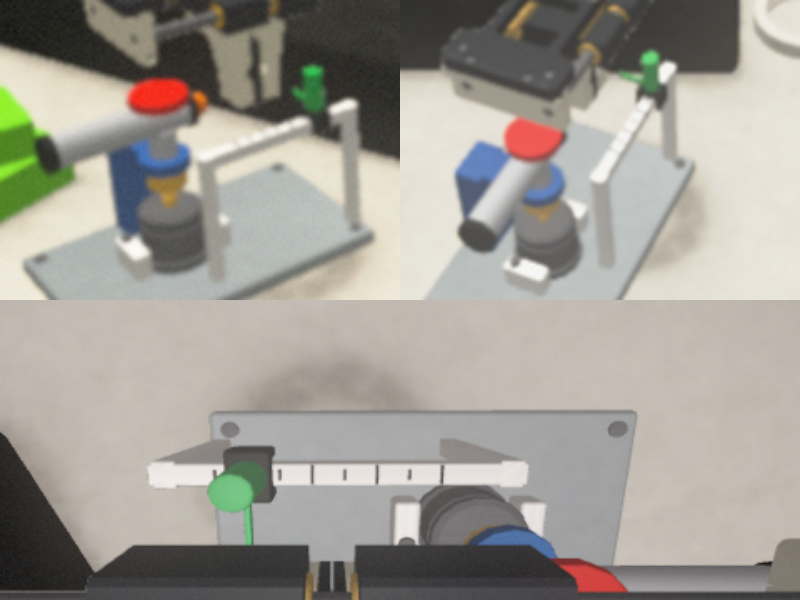

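Request:
move_arm([
  [[-1, -3, 15], 0],
  [[0, 0, 25], 0],
  [[2, 12, 8], 0],
  [[3, 17, 0], 0],
  [[3, 17, 0], 0],
  [[2, 11, 0], 0],
  [[1, 5, 0], 0],
  [[0, 0, 0], 0],
])

```text
clock: 7.15
tool_pos: [0.5398, 0.2445, 0.1566]
orientation: [-180.0, 0.0, 169.2]
force: [-0.1, -0.7, 0.1]
opening: 0.0003
```

```bash
python3 look.py 5
```

```text
7.3 [0.5397 0.2433 0.157 ] [1.8000e+02 3.0000e-02 1.6919e+02] [ 0.45 -0.82 -0.34] 0.000673576469779717
```

View pics/m5.png

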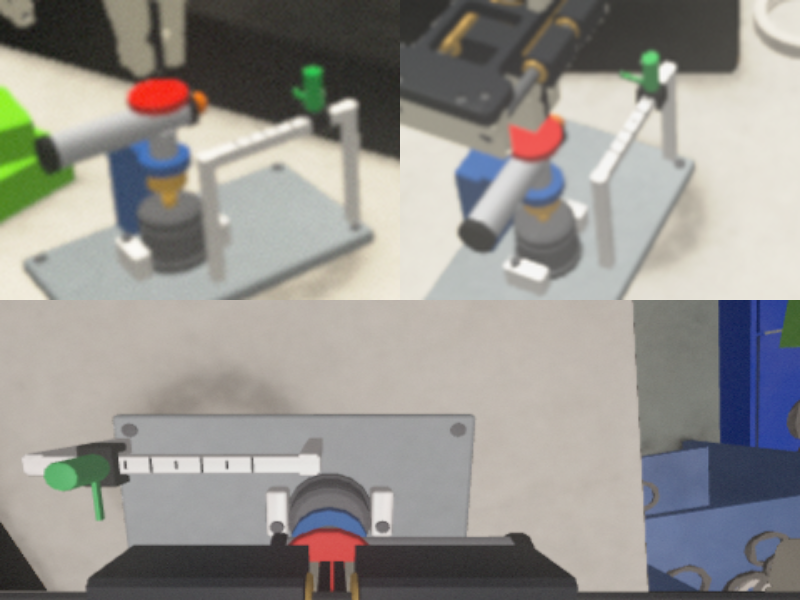

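Request:
move_arm([
  [[1, -2, -8], 0],
  [[0, -1, -8], 0],
  [[0, 0, -5], 0],
  [[0, 0, -4], 0],
  [[0, 0, -4], 0],
  [[0, 0, -3], 0],
  [[0, 0, -3], 0],
  [[0, 0, -3], 0],
])

```text
clock: 8.1
tool_pos: [0.5411, 0.2389, 0.12]
orientation: [179.9, 0.2, 169.2]
force: [-11.7, -1.4, 31.5]
opening: 0.0006
```

Request:
move_arm([
  [[0, 0, -3], 0],
  [[0, 0, -3], 0],
  [[0, 0, -3], 0],
  [[0, 0, -3], 0],
  [[0, 0, -3], 0],
  [[0, 0, -2], 0],
  [[0, 0, -2], 0],
  [[0, 0, -2], 0],
])

```text
clock: 8.9
tool_pos: [0.541, 0.2389, 0.1202]
orientation: [179.6, 0.7, 169.5]
force: [-8.6, -0.2, 18.3]
opening: 0.0005
```

The tool stopped at z = 0.120 with 18–31 N, well past the 8 N at the bottom, so the press is full. Next I'll raise it straight up.

Request:
move_arm([
  [[0, 0, -2], 0],
  [[0, 0, 0], 0],
  [[0, 0, 6], 0],
  [[0, 0, 8], 0],
  [[0, 0, 12], 0],
  [[-5, -5, 20], 0],
  [[-15, -20, 25], 0],
  [[-15, -30, 25], 0],
])

```text
clock: 9.7
tool_pos: [0.505, 0.1835, 0.2184]
orientation: [179.9, 0.6, 169.7]
force: [1.0, -0.7, 1.4]
opening: 0.0005
```

Request:
move_arm([
  [[-5, -35, 15], 0],
  [[-5, -35, 0], 0],
  [[0, -30, 0], 0],
  [[5, -20, 0], 0],
  [[5, 0, 0], 0],
  [[0, 0, 0], 0],
  [[0, 0, 0], 0],
  [[0, 0, 0], 0],
])

```text
clock: 10.5
tool_pos: [0.5038, 0.0577, 0.2426]
orientation: [179.5, 1.0, 169.6]
force: [0.4, -0.5, 0.3]
opening: 0.0004
```

```bash
python3 look.py 6
```

```text
10.65 [0.5037 0.0577 0.2425] [179.54   1.02 169.67] [ 0.35  0.16 -0.88] 0.0008065185918035853
```

View pics/m6.png

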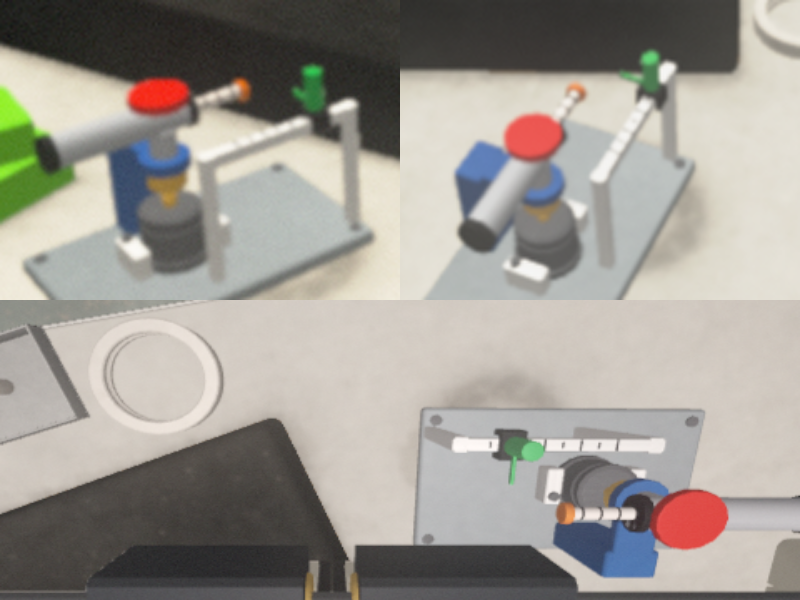

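View pics/wrist6.png

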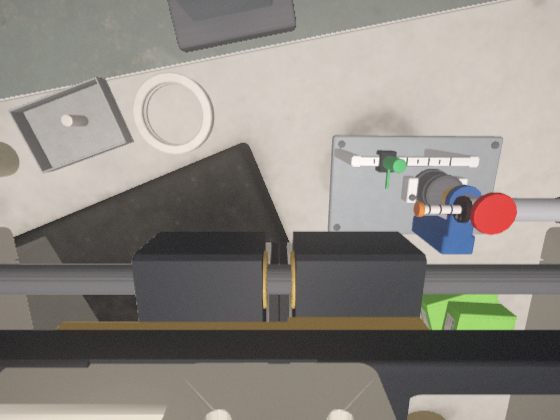

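```bash
python3 - <<'E'
from h import *
w=load('wrist6.png');a=load('scene6.png');b=load('side6.png')
for k in ['red','orange','green']: print(k,blob(w,k,(330,130,520,240)),'|',blob(a,k,(90,190,240,300)),'|',blob(b,k,(150,230,270,340)))
i=cv2.cvtColor(w['color'],cv2.COLOR_RGB2BGR)[140:240,340:520]
cv2.imwrite('pics/c4.png',cv2.resize(i,(792,440),interpolation=cv2.INTER_CUBIC))
E
```

```text
red [([470, 193, 47, 42, 1511], [492.98, 212.91])] | [([131, 211, 25, 15, 307], [143.16, 217.72])] | [([182, 266, 23, 18, 323], [192.93, 274.33])]
orange [([415, 203, 10, 14, 103], [419.75, 209.37])] | [([174, 211, 6, 9, 31], [177.23, 214.52])] | []
green [([386, 159, 21, 30, 205], [395.88, 168.32])] | [([197, 205, 13, 20, 173], [203.98, 214.69])] | [([236, 240, 8, 16, 79], [239.53, 247.22])]
```

View pics/c4.png

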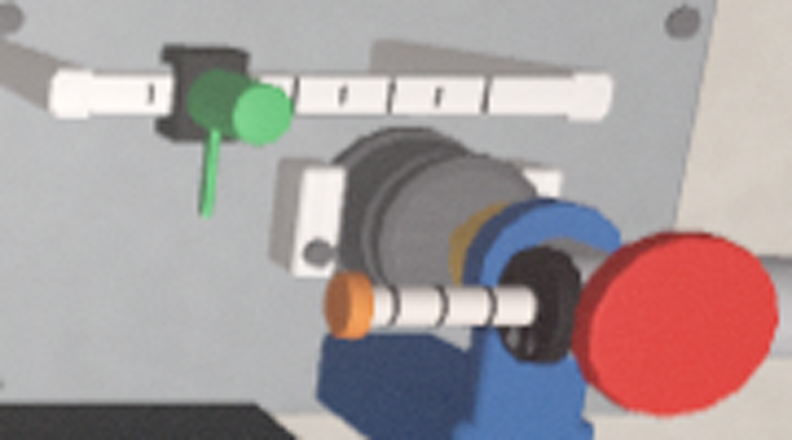

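```bash
python3 - <<'E'
from h import *
w=load('wrist6.png')
g=lambda x,y,z:onz(w,340+x/4.4,140+y/4.4,z)[:2]
e=g(342,306,.118);p=g(207,213,.114);k=g(264,115,.14)
ra=g(52,93,.106);rb=g(610,96,.106)
y=(rb-ra)/np.linalg.norm(rb-ra); pad=onz(w,494,213,.136)[:2]
print(e,p,k,pad,'yaw',np.degrees(np.arctan2(-y[0],y[1])),'raillen',np.linalg.norm(rb-ra))
print('move marker +y by',(e-p)@y,' rod from pad',.03-(pad-e)@y*-1*-1, 'e-pad',(e-pad)@y,'k-pad',(k-pad)@y, 'k-p',(k-p)@y)
print('camera',-w['R'].T@w['t'])
E
```

```text
[0.53216727 0.18146557] [0.50856102 0.15689239] [0.48543316 0.16072187] [0.54089241 0.23851609] yaw -10.650941968506991 raillen 0.11620616173217593
move marker +y by 0.028512847601056636  rod from pad -0.027680240846913277 e-pad -0.057680240846913276 k-pad -0.0867042034924665 k-p -0.0005111150444965888
camera [0.43533309 0.06792216 0.39781104]
```

Request:
move_arm([
  [[-3, 20, 0], 0],
  [[-4, 30, 0], 0],
  [[-4, 28, 0], 0],
  [[-4, 18, 0], 0],
  [[-2, 5, 0], 0],
  [[-1, 0, 0], 0],
  [[0, 0, 0], 0],
  [[0, 0, 0], 0],
], jaw=-0.09)

```text
clock: 11.45
tool_pos: [0.4839, 0.1633, 0.2417]
orientation: [179.6, 0.9, 169.8]
force: [0.1, -0.6, -0.6]
opening: 0.04
```

```bash
python3 - <<'E'
from h import *
w=snap('wrist','wrist7.png'); o=ctrl.get_obs(); print(o['tool_pos'],o['orientation'],o['opening'])
i=cv2.imread('pics/wrist7.png'); cv2.imwrite('pics/c5.png',cv2.resize(i[130:250,200:400],(800,480),interpolation=2))
E
```

```text
[0.48395626 0.16313555 0.24169697] [179.64457234   0.94062808 169.80840658] 0.039860101437926364
```

View pics/c5.png

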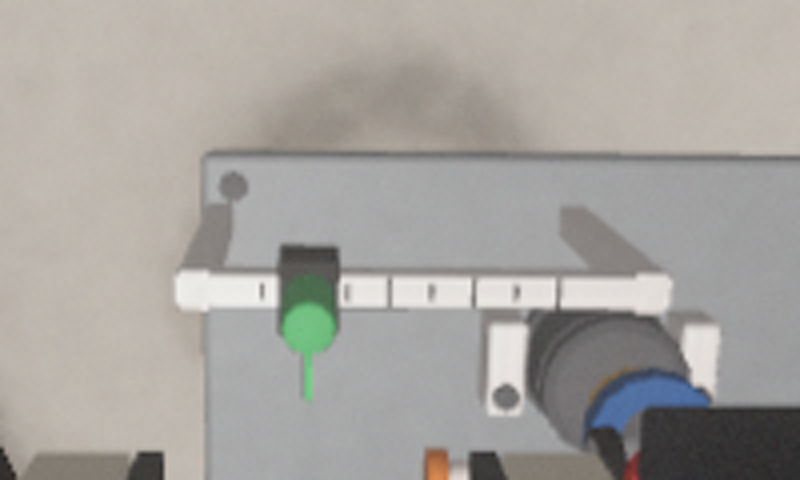

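```bash
python3 - <<'E'
from h import *
w=load('wrist7.png')
g=lambda x,y,z:onz(w,200+x/4,130+y/4,z)[:2]
e=g(425,465,.118);p=g(307,395,.114);k=g(309,328,.14)
ra=g(175,290,.106);rb=g(671,292,.106)
y=(rb-ra)/np.linalg.norm(rb-ra); y=np.array([.182,.9833])
print(e,p,k,(e-p)@y,np.linalg.norm(rb-ra),(k-p)@y)
E
```

```text
[0.52853407 0.1813069 ] [0.507986   0.15699092] [0.48510246 0.16152788] 0.027649649756338754 0.1165165908274527 0.0002963896637244059
```

Request:
move_arm([
  [[1, -2, -25], 0],
  [[0, 0, -25], 0],
  [[0, 0, -25], 0],
  [[0, 0, -20], 0],
  [[0, 0, -14], 0],
  [[0, 0, -8], 0],
  [[0, 0, -4], 0],
  [[0, 0, 0], 0],
])

```text
clock: 12.3
tool_pos: [0.4871, 0.1565, 0.1185]
orientation: [179.5, 1.1, 169.4]
force: [-0.2, 0.7, 0.8]
opening: 0.0398
```

```bash
python3 look.py 8
```

```text
12.45 [0.4875 0.1571 0.1194] [179.41   1.22 169.46] [-0.11  0.53  0.88] 0.04016591022898876
```

View pics/m8.png

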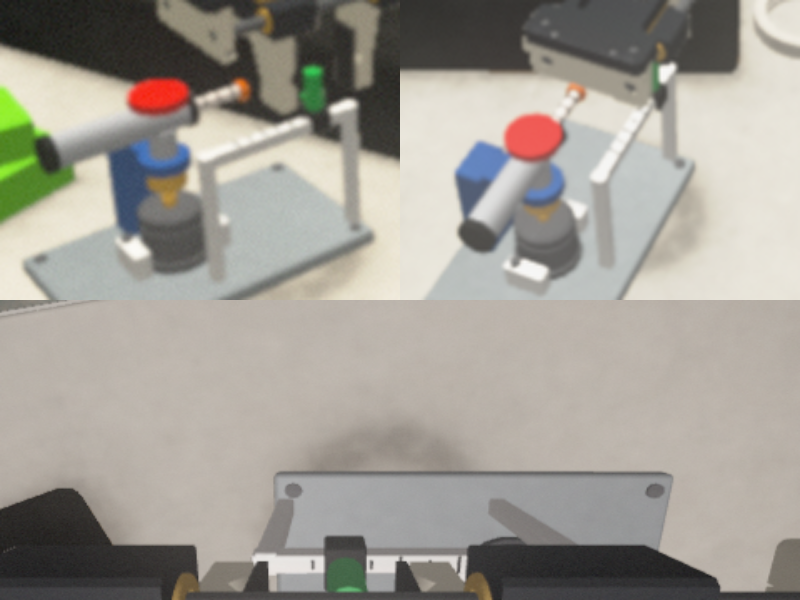

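Request:
move_arm([
  [[-1, 3, 0], 0],
  [[-1, 1, 0], 0],
  [[0, 0, 0], 0],
  [[0, 0, 0], 0],
  [[0, 0, 0], 0],
  [[0, 0, 0], 0],
  [[0, 0, 0], 0],
  [[0, 0, 0], 0],
], jaw=-1)

```text
clock: 13.25
tool_pos: [0.4862, 0.1624, 0.1213]
orientation: [179.3, 1.4, 169.5]
force: [-1.0, 1.1, 0.1]
opening: 0.0109
```

Request:
move_arm([
  [[0.8, 4, 0], 0],
  [[0.8, 4, 0], 0],
  [[0.8, 4, 0], 0],
  [[0.8, 4, 0], 0],
  [[0.8, 4, 0], 0],
  [[0.8, 4, 0], 0],
  [[0.4, 2.5, 0], 0],
  [[0, 0, 0], 0],
])

```text
clock: 14.05
tool_pos: [0.4916, 0.1912, 0.1213]
orientation: [179.3, 1.3, 169.5]
force: [-0.7, -1.3, 1.1]
opening: 0.0111
```

Request:
move_arm([
  [[0, 0, 0], 0],
  [[0, 0, 0], 0],
  [[0, 0, 0], 0],
  [[0, 0, 5], 0],
  [[0, 0, 25], 0],
  [[0, 0, 35], 0],
  [[-2, -5, 35], 0],
  [[-2, -5, 20], 0],
], jaw=-0.2)

```text
clock: 14.85
tool_pos: [0.4856, 0.1794, 0.2431]
orientation: [179.6, 1.1, 169.5]
force: [0.9, -0.3, -0.2]
opening: 0.035
```

Request:
move_arm([
  [[-4, -2, 0], 0],
  [[-6, -2, 0], 0],
  [[-6, 0, 0], 0],
  [[-6, 0, 0], 0],
  [[-4, 0, 0], 0],
  [[0, 0, 0], 0],
  [[0, 0, 0], 0],
  [[0, 0, 0], 0],
], jaw=1)

```text
clock: 15.65
tool_pos: [0.457, 0.1749, 0.244]
orientation: [179.5, 1.1, 169.5]
force: [-0.3, 1.2, -0.3]
opening: 0.0867
```

```bash
python3 look.py 9; python3 - <<'E'
import cv2
i=cv2.imread('pics/wrist9.png'); cv2.imwrite('pics/c6.png',cv2.resize(i[130:250,220:420],(800,480),interpolation=2))
E
```

```text
15.8 [0.4571 0.1749 0.2441] [179.52   1.13 169.48] [-0.69 -0.28 -0.25] 0.087191106402196
```

View pics/wrist9.png

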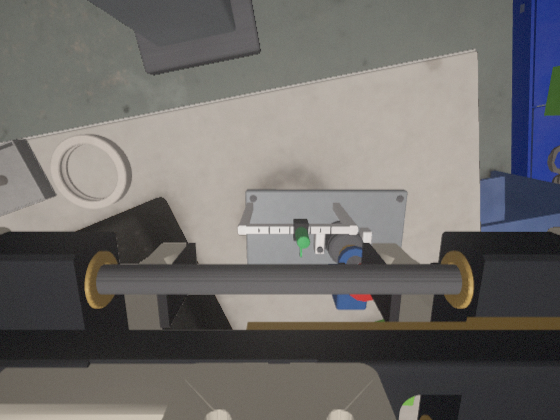

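View pics/c6.png

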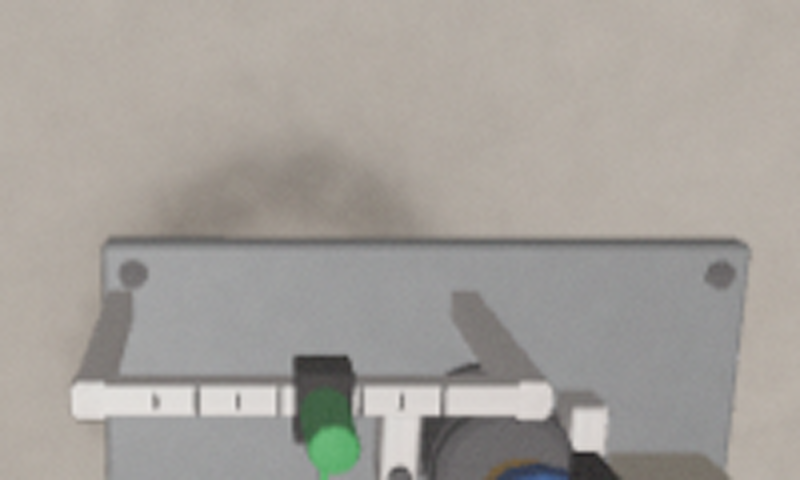

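Request:
move_arm([
  [[15, 0, 0], 0],
  [[20, 0, 0], 0],
  [[20, 0, 0], 0],
  [[20, 0, 0], 0],
  [[12, 0, 0], 0],
  [[0, 0, 0], 0],
  [[0, 0, 0], 0],
  [[0, 0, 0], 0],
])

```text
clock: 16.6
tool_pos: [0.5514, 0.1742, 0.2428]
orientation: [179.6, 1.1, 169.5]
force: [-0.4, -0.7, -0.7]
opening: 0.0875
```

```bash
python3 look.py 10; python3 - <<'E'
import cv2
i=cv2.imread('pics/wrist10.png'); cv2.imwrite('pics/c7.png',cv2.resize(i[130:250,200:400],(800,480),interpolation=2))
E
```

```text
16.75 [0.5513 0.1744 0.2432] [179.54   1.14 169.5 ] [ 0.37 -0.9  -0.22] 0.08794335057413073
```

View pics/c7.png

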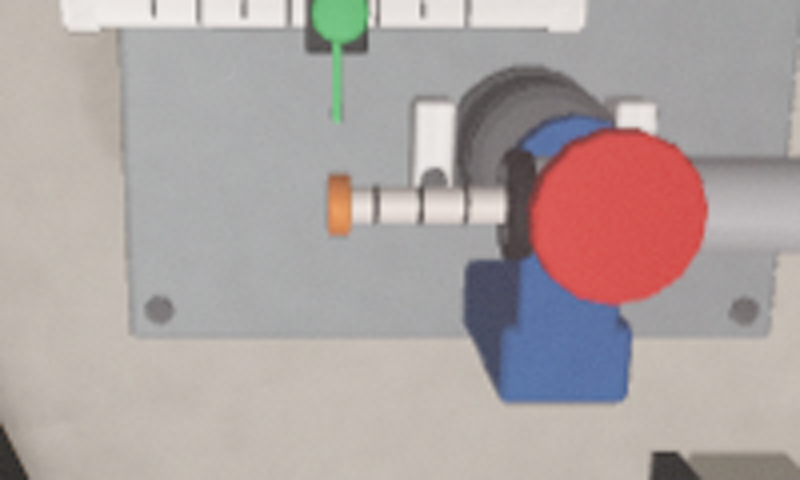

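View pics/m10.png

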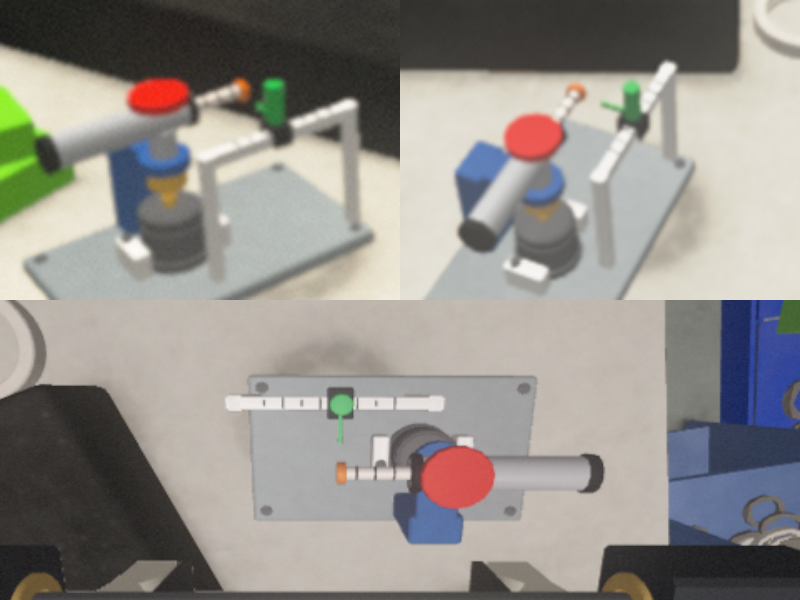

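```bash
python3 - <<'E'
from h import *
w=load('wrist10.png')
def cen(kind,box):
    x0,y0,x1,y1=box;c=w['color'][y0:y1,x0:x1].astype(float)
    return c
# subpixel: pointer column by greenness, rows 130+50..130+110 -> 142..157
c=w['color'].astype(float)
g=c[...,1]-c[...,0]
for r in (146,150,154,157,159): 
    row=np.clip(g[r,278:292]-15,0,None); print(r,(row*np.arange(278,292)).sum()/max(row.sum(),1e-9),row.sum())
s=c[...,0]-c[...,2]
for r in (177,179,181,183,185):
    row=s[r,274:294]; print(r,row.astype(int).tolist())
G=lambda u,v,z:onz(w,u,v,z)[:2]
ra=G(200+62/4,130+14/4,.106);rb=G(200+584/4,130+12/4,.106);ya=(rb-ra)/np.linalg.norm(rb-ra);print('yaw',np.degrees(np.arctan2(ya[0],ya[1])))
pc=G(493-140,182,.136)
E
```

```text
146 283.70588235294116 119.0
150 283.7190082644628 121.0
154 283.71774193548384 124.0
157 283.55652173913046 115.0
159 283.6306306306306 111.0
177 [-2, 0, -1, -1, -1, -1, -3, 10, 86, 113, 111, 113, 110, 83, 21, 14, 13, 12, 14, 10]
179 [-1, -1, -1, -1, 0, -2, -3, 11, 100, 125, 124, 124, 123, 94, 20, 15, 14, 15, 13, 12]
181 [-1, -2, -2, -2, -1, -1, -2, 11, 103, 129, 129, 131, 129, 96, 19, 15, 14, 14, 15, 12]
183 [-2, -2, -1, 0, -1, -1, 0, 10, 107, 132, 131, 133, 133, 100, 20, 16, 15, 16, 16, 13]
185 [0, 0, 0, -1, -2, -2, -1, 12, 105, 130, 129, 130, 130, 92, 18, 12, 11, 11, 9, 6]
yaw 10.270379762390025
```

```bash
python3 - <<'E'
from h import *
w=load('wrist10.png')
G=lambda u,v,z:onz(w,u,v,z)[:2]
e=G(281.6,181.5,.118);p=G(283.65,159,.114);p0=G(283.7,144,.114);k=G(285,132.5,.14)
d=p-p0; print('pointer dir yaw',np.degrees(np.arctan2(-d[1],d[0])))
for yw in(9.8,10.3,10.7):
    t=np.radians(yw);y=np.array([np.sin(t),np.cos(t)]);print(yw,(e-p)@y*1e3)
print(e,p,k)
a=load('scene10.png');b=load('side10.png')
E
```

```text
pointer dir yaw 10.423613190141497
9.8 -2.059086154543099
10.3 -1.8899760484498813
10.7 -1.7545837161611564
[0.532248   0.18057154] [0.51351127 0.18589751] [0.49054792 0.19050785]
```

Request:
move_arm([
  [[-14, 4, 0], 0],
  [[-16, 4, 0], 0],
  [[-16, 4, 0], 0],
  [[-12, 3, -10], 0],
  [[-2, 0, -20], 0],
  [[0, 0, -20], 0],
  [[0, 0, -20], 0],
  [[0, 0, -10], 0],
], jaw=-0.09)

```text
clock: 17.55
tool_pos: [0.4806, 0.1926, 0.1658]
orientation: [179.0, 1.5, 169.8]
force: [-1.1, 1.0, -0.9]
opening: 0.0403
```

Request:
move_arm([
  [[7, -3, 0], 0],
  [[4, 0, -10], 0],
  [[0, 0, -12], 0],
  [[0, 0, -12], 0],
  [[0, 0, -6], 0],
  [[0, 0, -3], 0],
  [[0, 0, 0], 0],
  [[0, 0, 0], 0],
])

```text
clock: 18.35
tool_pos: [0.4925, 0.1901, 0.1212]
orientation: [179.0, 1.6, 169.8]
force: [0.0, 1.1, 0.2]
opening: 0.0396
```

Request:
move_arm([
  [[-0.6, -0.5, 0], 0],
  [[0, 0, 0], 0],
  [[0, 0, 0], 0],
  [[0, 0, 0], 0],
  [[0, 0, 0], 0],
  [[0, 0, 0], 0],
  [[0, 0, 0], 0],
  [[0, 0, 0], 0],
], jaw=-1)

```text
clock: 19.15
tool_pos: [0.4925, 0.1902, 0.1226]
orientation: [178.8, 1.7, 169.8]
force: [0.2, 0.2, 0.3]
opening: 0.0109
```

Request:
move_arm([
  [[-0.3, -1.2, 0], 0],
  [[0, -0.3, 0], 0],
  [[0, 0, 0], 0],
  [[0, 0, 0], 0],
  [[0, 0, 0], 0],
  [[0, 0, 0], 0],
  [[0, 0, 0], 0],
  [[0, 0, 0], 0],
])

```text
clock: 19.95
tool_pos: [0.4922, 0.1888, 0.1226]
orientation: [178.8, 1.7, 169.8]
force: [0.5, 1.5, -0.8]
opening: 0.0107
```

Now I'll release, raise and check.

Request:
move_arm([
  [[0, 0, 0], 0],
  [[0, 0, 0], 0],
  [[0, 0, 0], 0],
  [[0, 0, 5], 0],
  [[0, 0, 25], 0],
  [[0, 0, 35], 0],
  [[5, -3, 35], 0],
  [[10, -5, 20], 0],
], jaw=-0.2)

```text
clock: 20.75
tool_pos: [0.5044, 0.1786, 0.245]
orientation: [179.2, 1.4, 169.9]
force: [-0.2, 0.8, -0.4]
opening: 0.0351
```

Request:
move_arm([
  [[15, -3, 0], 0],
  [[15, -2, 0], 0],
  [[10, 0, 0], 0],
  [[5, 0, 0], 0],
  [[0, 0, 0], 0],
  [[0, 0, 0], 0],
  [[0, 0, 0], 0],
  [[0, 0, 0], 0],
], jaw=1)

```text
clock: 21.55
tool_pos: [0.5518, 0.1738, 0.2508]
orientation: [178.9, 1.7, 169.9]
force: [-0.4, 0.1, 0.8]
opening: 0.0864
```

```bash
python3 look.py 11; python3 - <<'E'
from h import *
i=cv2.imread('pics/wrist11.png'); cv2.imwrite('pics/c8.png',cv2.resize(i[130:250,200:400],(800,480),interpolation=2))
w=load('wrist11.png');print([(k,blob(w,k,(220,100,400,260))) for k in('red','orange','green')])
E
```

```text
21.7 [0.5521 0.1738 0.251 ] [178.86   1.71 169.86] [ 0.38 -0.5   0.1 ] 0.08751464939820151
[('red', [([329, 159, 44, 43, 1424], [350.72, 180.02])]), ('orange', [([281, 171, 5, 13, 55], [283.2, 177.55])]), ('green', [([274, 123, 14, 34, 182], [280.63, 131.97])])]
```

View pics/c8.png

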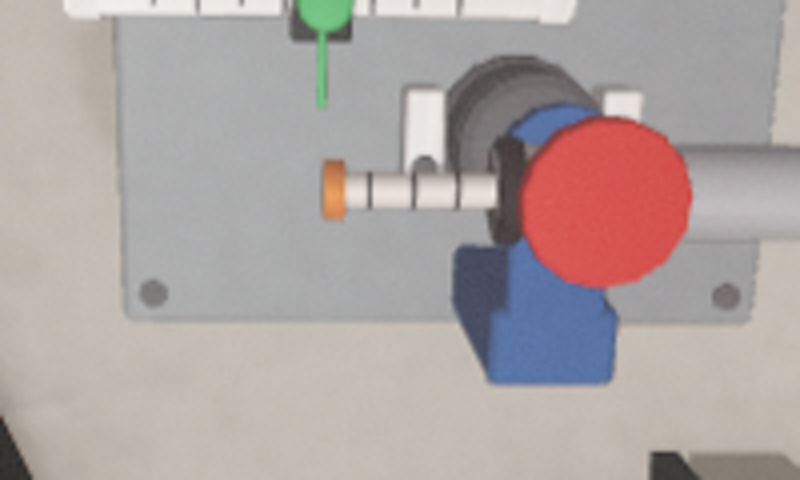

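```bash
python3 - <<'E'
from h import *
w=load('wrist11.png');c=w['color'].astype(float)
g=c[...,1]-c[...,0]; P=[]
for r in (142,146,150,154): 
    row=np.clip(g[r,273:288]-15,0,None); u=(row*np.arange(273,288)).sum()/row.sum();P.append(u); print(r,u)
s=c[...,0]-c[...,2]
E=[]
for r in (174,176,178,180):
    row=s[r,274:284]; m=s[r,282:285].max(); E.append(283.5-np.clip(row/m,0,1).sum()); print(r,row.astype(int).tolist(),E[-1])
G=lambda u,v,z:onz(w,u,v,z)[:2]
e=G(np.mean(E),177.5,.118);p=G(P[-1],155,.114);p0=G(P[0],142,.114);d=p-p0
print(np.degrees(np.arctan2(-d[1],d[0])))
for yw in(9.8,10.3,10.7):
    t=np.radians(yw);y=np.array([np.sin(t),np.cos(t)]);print(yw,(e-p)@y*1e3)
# two fixed cameras: tri of button and knob as cross-check
a=load('scene11.png');b=load('side11.png')
for k in('orange','green'):print(k,blob(a,k,(90,190,240,300)),blob(b,k,(150,220,270,340)))
E
```

```text
142 280.0
146 279.9316239316239
150 279.875
154 279.77966101694915
174 [0, -2, -1, -2, 0, -1, 23, 108, 119, 121] 280.43388429752065
176 [-2, -1, -3, -3, -1, -2, 24, 117, 130, 127] 280.4384615384615
178 [-1, 0, 0, 0, -2, -2, 25, 122, 131, 131] 280.37786259541986
180 [0, 0, -1, 0, 0, -1, 25, 118, 130, 132] 280.4318181818182
11.005494333554175
9.8 0.4117459582256727
10.3 0.5848175218014705
10.7 0.7232433391942674
orange [([174, 211, 6, 9, 31], [177.23, 214.52])] []
green [([182, 210, 14, 20, 178], [189.71, 219.42])] [([230, 252, 6, 14, 60], [232.92, 258.23])]
```

```bash
python3 - <<'E'
from h import *
for n,box in(('side',(275,130,345,245)),('scene',(285,155,385,260))):
    x0,y0,x1,y1=box;d=cv2.absdiff(cv2.imread(f'pics/{n}0.png'),cv2.imread(f'pics/{n}11.png'))[y0:y1,x0:x1];print(n,d.mean(),d.max())
print(ctrl.get_obs()['clock']); ctrl.close_job()
E
```

```text
side 6.008488612836439 10
scene 1.8998095238095238 13
21.7
the job is handed in; nothing more can be done
```

The charge check is done and handed in at 21.7 s of the 48 s allowed. The marker sits about 0.6 mm from exactly level with the rod's outer end.

1. **Rod pushed home:** the closed fingers pushed it in until it met its stop at about 7.5 N. The pictures showed the end button against the barrel.
2. **Gauge pressed:** the pad went down to 120 mm above the bench, its full 16 mm of travel. The tool read 18–31 N there, against about 8 N expected at the bottom. After release, the pad was back where it started in the images, and the rod stayed out about 28 mm.
3. **Marker set:** I pinched the knob and slid it towards the gauge. The first check showed it about 1.9 mm too far, so I gripped it again and moved it back.

**Last checks:** the final wrist-camera view puts the pointer about 0.6 mm (give or take 0.2 mm) outward of the rod's end. I left that uncorrected because I judged it close enough.

The bottle and ring areas look the same in the first and last pictures, with only noise-level differences. The arm was clear of everything, with the gripper open above the station.

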